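# Swing the sampling needle to the red-capped vial and start

### The job

With a fingertip, push the sampling station's swing arm round until its needle stands right over the middle of the red-capped vial; only then press the green start button right down with a fingertip and let it come up again. Only push and press: do not pinch the arm, leave every vial standing in its pocket, and do not disturb the other things on the bench.

Things in the scene. Friction and masses are not known exactly. Their poses are not given: they have to be found in the camera images.
- station: Sampling station, fixed: white plate 175 x 270 x 8 mm with a grey pivot column (56 mm wide foot, 32 mm above) and four vial pockets. Origin on the pivot axis on the worktop; plate x -130 to +45, y -135 to +135 mm, front -x. Pockets: cups 31 mm wide, rims 24 mm up, 115 mm from the pivot at arm angles -1.02, -0.58, 0.58, 1.02 rad; which vial stands in which varies.
- sampler_arm (a joint): Angle (rad) of the swing arm: 0 along the station's -x, growing counter-clockwise seen from above, stops at -1.5 and 1.5; starts within 0.24 of 0. Friction of 0.15 N m holds it where it is left (about 1 N of push at its end); no spring, no detents. Level aluminium bar 14 mm wide, 81 to 99 mm above the worktop, reaching 155 mm from the pivot; hub 42 mm wide, 107 mm high.
- needle_tip (a point): Lower tip of the thin steel needle below the arm, 115 mm from the pivot axis, 58 mm above the worktop. Its black round holder on the arm is 16 mm wide, 78 to 104 mm above the worktop.
- bar_end (a point): Outer end of the arm: middle of its end face, 155 mm from the pivot axis, 90 mm above the worktop.
- plate_left_mid (a point): Middle of the outer face of the orange push plate near the end of the arm, on the side facing the station's +y when the arm is at 0: 51 mm long, 22 mm high, outer face 8.5 mm from the arm's centre line. Pushed, it turns the arm to negative angles. It is 130 mm from the pivot axis, 90 mm above the worktop.
- plate_right_mid (a point): Middle of the outer face of the like orange push plate on the arm's other side (the station's -y side when the arm is at 0). Pushed, it turns the arm to positive angles.
- vial_red: the target: clear glass vial with a RED cap, 22 mm in diameter, 40 mm high, standing loose in a pocket, its top 50 mm above the worktop. Origin at the centre of its underside, 10 mm above the worktop.
- vial_blue: clear glass vial with a BLUE cap, 22 mm in diameter, 40 mm high, standing loose in a pocket, its top 50 mm above the worktop. Origin at the centre of its underside, 10 mm above the worktop.
- vial_plain_a: clear glass vial with a white crimp cap, 22 mm in diameter, 40 mm high, standing loose in a pocket, its top 50 mm above the worktop. Origin at the centre of its underside, 10 mm above the worktop.
- vial_plain_b: clear glass vial with a white crimp cap, no powder in it, 22 mm in diameter, 40 mm high, standing loose in a pocket, its top 50 mm above the worktop. Origin at the centre of its underside, 10 mm above the worktop.
- start_box: Grey control box, 75 x 75 x 30 mm, fixed to the worktop, with the green start button on its top. Origin at the centre of its underside. Tall fixed equipment (over 0.25 m high) stands behind the space between this box and the station, from about 0.6 m ahead of the robot: carry the gripper past in front of it.
- start_top (a point): Centre of the top face of the green start button (30 mm in diameter), 52 mm above the worktop when up; it moves with the button.
- start (a joint): Travel of the start button (m): 0 up, 0.006 fully down; a spring pushes it back, fully down takes 4 N.
- septa_box: Bystander: small white carton, 49 x 69 x 32 mm, loose.
- beaker_50: Bystander: small clear beaker, 49 mm wide, 59 mm high, loose.
- weighing_boat: Bystander: white weighing boat, 64 x 64 x 11 mm, loose.
- pen_2: Bystander: white marker pen with a blue cap, 135 mm long, 16 mm thick, loose.
Not all that is in view belongs to the job. Leave any brown look-alike of the start_box alone.

How it is judged:
On the way, in this order (a step that is already met when the one before it is completed fails the run):
1. the needle is over the middle of the red-capped vial and the arm is still (horizontal distance between needle_tip and vial_red below 0.007 m and velocity of joint sampler_arm between -0.05 and 0.05 rad/s), for 0.2 s.
2. the start button is pressed right down with the needle over the red-capped vial (horizontal distance between needle_tip and vial_red below 0.007 m and value of joint start above 0.0045 m), for 0.05 s.
At the end, for the whole second after the job is handed in: The needle tip is within 7 mm, seen from above, of the red-capped vial's axis, the arm is at rest, the start button is up again (less than 2 mm down), and all four vials stand upright (within 0.2 rad) in the pockets they started in (all of step 1 and value of joint start below 0.002 m and angle between each of vial_red, vial_blue, vial_plain_a, vial_plain_b's own z axis and vertical below 0.2 rad and z of each of vial_red, vial_blue, vial_plain_a, vial_plain_b in the frame of station below 0.014 m and distance of each of vial_red, vial_blue, vial_plain_a, vial_plain_b from where it was at the start of the episode below 0.006 m); the robot touches nothing.
It fails at once if the start button is pressed while the needle is not over the red-capped vial (value of joint start above 0.003 m and not (horizontal distance between needle_tip and vial_red below 0.009 m)).
It fails at once if the arm is pinched: the fingers press on both of its sides at once ((contact force between the fingers and plate_left above 0.3 N or contact force between the fingers and cheek_left above 0.3 N) and (contact force between the fingers and plate_right above 0.3 N or contact force between the fingers and cheek_right above 0.3 N)).
It fails at once if a vial is lifted, tipped or taken out of its pocket (z of any of vial_red, vial_blue, vial_plain_a, vial_plain_b in the frame of station above 0.018 m or distance of any of vial_red, vial_blue, vial_plain_a, vial_plain_b from where it was at the start of the episode above 0.012 m or angle between any of vial_red, vial_blue, vial_plain_a, vial_plain_b's own z axis and vertical above 0.3 rad).
It fails at once if a bystander is moved by more than 20 mm (distance of any of septa_box, beaker_50, weighing_boat, pen_2 from where it was at the start of the episode above 0.02 m).
It also fails if it takes over 51 s, if anything falls off the work surface, if the arm or the gripper's body presses on something with over 40 N, if the wrist force passes 120 N, or if a joint passes its speed limit or range.

### The arm

A 6-joint arm with a two-finger parallel gripper is mounted at the origin on a cart in front of the work surface, level with it; the furniture and walls round the work are solid. World frame = base frame: x ahead of the robot, y to its left, z up, the work surface at z = 0. Lengths are in m, angles in rad, forces in N, time in s.
With the tool pointing down it reaches from about 0.3 to 0.95 m from the base axis. Payload 3.1 kg.
Tool frame: the origin (TCP) lies at the very end of the fingers, on their centre line; the grasp point (between the pads) lies 19 mm behind it; z points along the fingers, y is the line along which they close (so a half turn about z gives the same grasp; the last joint's range is limited). The gripper opens to 85 mm and grips with 20 to 120 N. Pads are 22 mm wide; open, the fingers measure 114 mm over their backs; the gripper's body (76 mm by 85 mm) begins 54 mm behind the grasp point. The pads swing forward as they close: fully open they stand 13 mm farther back than shut.
Start: joints at [-1.276, 0.308, 1.634, -0, 1.2, -0.07], TCP at [0.223, -0.584, 0.231] pointing down, gripper open.
Joint ranges: [-3.06, 3.06], [-0.79, 1.96], [0.05, 2.63], [-1.19, 4.34], [0.05, 2.64], [-2.94, 2.94]. Speed limits (rad/s): [2.79, 2.79, 3.14, 3.14, 3.14, 3.14].

### API

Orientations are given as a unit quaternion [w, x, y, z].
In Python, from workcell import readout, viewer, order, regions_of, place_of gives the robot as it stands.
- The arm moves only by the tool step_arm, never from a script. Its argument "steps" is text: rows parted by semicolons, each of 7 numbers parted by spaces: the shift along the tool's x, y, z in m, then the turn, a rotation vector about the tool's x, y, z in degrees, then the finger opening in m, from 0 to 0.0854. In form: tx ty tz wx wy wz gripper; .... A call has 1 to 10 rows; each row is the pose to reach, as a shift and turn from the pose commanded when the call began, along the tool's axes at that moment; what a row does not reach only later rows make up. A row lasts 1/10 s, in which the tool goes at most 50 mm and 8.59 degrees, less where a joint would pass 70% of its speed; a pose out of reach is approached as far as the arm can. A call with a gripper value outside its range is refused whole. The fingers move at their own pace and stop on an object; the grip force is fixed at half the most. Time passes only in rows, so rows that repeat a pose let the fingers close. It gives the time, the measured TCP pose, the force, the opening and the grip force at its end, in the units of the state.
- readout.state(): the state, without advancing time (a new reading comes with each control period).
- viewer.grab_frame(name): name is "scene" or "top" or "wrist"; returns a dict with "img" (420x560x3 uint8, blue, green, red), "depth" (420x560 float32, m along the optical axis (not along the pixel's ray), 0 where there is no reading), "K" (3x3 intrinsics, pixels), "pose" (4x4, takes a point from camera to world coordinates). Camera axes: x right, y down, z forward; pixel columns grow to the right and rows downward; lengths in m; the calibration is good to about 2 mm. The wrist camera is an equidistant fisheye: a pixel r from the principal point sees the ray r / f radians off the axis. A picture is of the moment at which its call begins.
- order.close_job(): hands the job in; it is judged then, once.
Trained networks look in a picture, given as the dict that the camera call returned (one of the last four; its "shot" number tells which), for a name from the list of things; names that differ only in an ending like _2 or _b are one class to them, and where a whole thing is asked for, a point or a joint stands for the part that bears it (a point fixed in the world has none). Each returns a list of dicts, best first, with "conf" (0 to 1); they miss things now and then, are a little off and sometimes report something else, mostly with a low value. They report only what shows in the picture. A call takes as long as a camera call. They do not tell look-alikes from the thing itself.
- regions_of(picture, query): "pixels" (420x560 bool, what is visible of it) and "rect" ([left, top, width, height] in pixels, round what is visible of it).
- place_of(picture, query): "xy" ([column, row] in pixels: a listed point, or the origin of a listed thing).
The state is a dict: "time_s": time; "joint_pos": joint angles; "qd": joint speeds; "tau": joint torques, N m; "eef_pos": TCP position; "orientation": TCP orientation; "force": force on the tool from outside, world axes, zero at the start; "moment": the same for the moment, N m; "gripper_width": finger opening in m; "finger_force": force on a finger pad.
Only numpy, scipy, OpenCV 4.12 (cv2) and the standard library are available. Lean on these libraries where they do the work, as an engineer would, in place of code of your own. Each camera call takes 0.05 s, during which the arm holds its last target. There are 200 camera calls.

## Working session

There is one attempt and no reset: what is moved stays moved. The work goes in short steps, Python scripts to look and compute and a tool call to move; the robot and the scene stay as the last step left them, time stands still between calls to the robot, and variables do not carry over. Pictures are saved under pics/ and viewed, at most 10 in all, crops included, and the job is handed in when it is done.

Besides the shell and the picture viewer there is one more tool, called after "Emit:" in YAML: its name, and indented under it one key for each argument. step_arm: Moves the arm, as the interface text tells. Its arguments: {"type":"object","properties":{"steps":{"type":"string"}},"required":["steps"]}

```bash
mkdir -p pics
cat > h.py <<'E'
import numpy as np, cv2
from workcell import readout, viewer, order, regions_of, place_of
def world(f,uv,z=None):
    K,T=f["K"],f["pose"]; u,v=uv
    d=np.array([(u-K[0,2])/K[0,0],(v-K[1,2])/K[1,1],1.])
    if z is None: 
        p=d*f["depth"][int(round(v)),int(round(u))]; return T[:3,:3]@p+T[:3,3]
    r=T[:3,:3]@d; return T[:3,3]+r*(z-T[2,3])/r[2]
E
python3 - <<'E'
from h import *
s=readout.state(); print(s["eef_pos"],s["orientation"],s["time_s"])
Z=dict(station=0,bar_end=.09,needle_tip=.058,plate_left_mid=.09,plate_right_mid=.09,vial_red=.01,vial_blue=.01,vial_plain_a=.01,start_box=0,start_top=.052,septa_box=0,beaker_50=0,weighing_boat=0,pen_2=.008)
for n in("top","scene"):
    f=viewer.grab_frame(n); cv2.imwrite(f"pics/{n}0.png",f["img"])
    print(n,f["pose"][:3,3].round(3))
    for q,z in Z.items():
        for r in place_of(f,q)[:4]: print(q,round(r["conf"],2),np.round(r["xy"],1),world(f,r["xy"],z).round(4))
E
```

```text
[ 0.22271191 -0.58307198  0.23005105] [-1.14989823e-03  9.83405367e-01  1.81418141e-01 -1.40837032e-04] 0.0
top [ 0.112 -0.016  1.923]
station 0.87 [211.6 195.8] [0.5437 0.2511 0.    ]
bar_end 0.77 [195.7 229.2] [0.4071 0.2925 0.09  ]
needle_tip 0.72 [198.7 219. ] [0.4483 0.2878 0.058 ]
needle_tip 0.26 [180.5 209.1] [0.485  0.3522 0.058 ]
needle_tip 0.26 [321.5 223.3] [ 0.4243 -0.1422  0.058 ]
plate_left_mid 0.78 [194.4 223.5] [0.4271 0.2972 0.09  ]
plate_right_mid 0.53 [196.1 222. ] [0.4322 0.2914 0.09  ]
vial_red 0.51 [178.5 207.4] [0.501 0.369 0.01 ]
vial_blue 0.62 [223.  217.6] [0.4603 0.2081 0.01  ]
vial_plain_a 0.59 [230.8 211.3] [0.4828 0.1801 0.01  ]
vial_plain_a 0.44 [187.2 213.8] [0.4768 0.3372 0.01  ]
vial_plain_a 0.18 [401.1 226. ] [ 0.4168 -0.4301  0.01  ]
start_box 0.73 [285.8 203.7] [ 0.5088 -0.0188  0.    ]
start_box 0.6 [321.9 221.1] [ 0.442  -0.1478  0.    ]
start_top 0.65 [350.7 188.4] [ 0.5488 -0.2503  0.052 ]
start_top 0.61 [195.3 229.3] [0.4129 0.3003 0.052 ]
start_top 0.55 [281.5 202.7] [ 0.502  -0.0036  0.052 ]
start_top 0.39 [321.8 218.1] [ 0.4438 -0.1442  0.
[... 680 characters left out ...]
al_red 0.44 [160.  297.7] [0.4978 0.3626 0.01  ]
vial_blue 0.58 [219.4 278.2] [0.4554 0.2197 0.01  ]
vial_blue 0.37 [203.3 279. ] [0.4802 0.2511 0.01  ]
vial_plain_a 0.61 [227.9 261. ] [0.4917 0.1665 0.01  ]
vial_plain_a 0.52 [177.5 297.2] [0.4711 0.3308 0.01  ]
start_box 0.81 [322.6 224.8] [ 0.4387 -0.1371  0.    ]
start_box 0.76 [275.3 230. ] [ 0.5138 -0.0184  0.    ]
start_box 0.16 [161.  296.9] [0.5076 0.3561 0.    ]
start_top 0.4 [322.8 208.5] [ 0.4471 -0.1428  0.052 ]
start_top 0.39 [274.5 221.3] [ 4.957e-01 -2.000e-04  5.200e-02]
septa_box 0.18 [203.  271.5] [0.5122 0.2317 0.    ]
beaker_50 0.74 [321.8 193.3] [ 0.5535 -0.2535  0.    ]
pen_2 0.66 [312.1 252.5] [ 0.3683 -0.022   0.008 ]
```

Run:
```python
import cv2,numpy as np
a=cv2.imread("pics/top0.png")[165:265,150:430]; b=cv2.imread("pics/scene0.png")[170:330,120:400]
a=cv2.resize(a,None,fx=2.5,fy=2.5,interpolation=2); b=cv2.resize(b,(560,320),interpolation=2)
c=np.zeros((a.shape[0]+320,700,3),np.uint8); c[:a.shape[0]]=a; c[a.shape[0]:,:560]=b
cv2.imwrite("pics/c0.png",c)
```

```text
(no output)
```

View pics/c0.png

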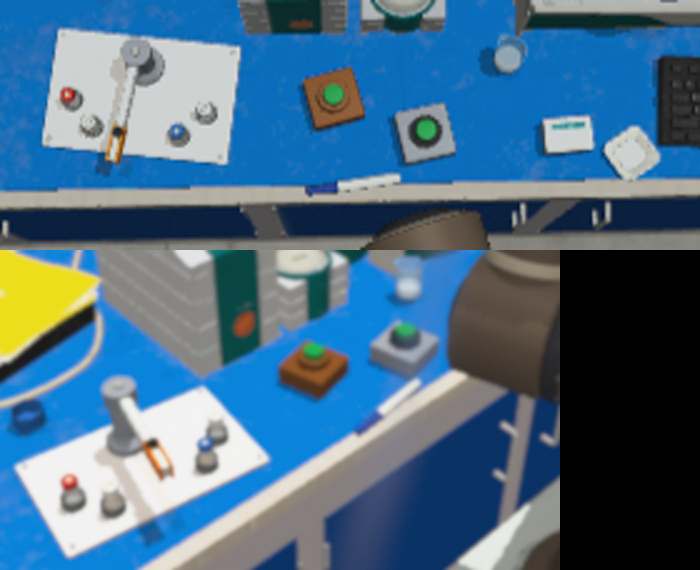

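The scene shows two button boxes. The brown one at top px (283,203) is the look-alike. The grey one at top px (320,217) matches the start_box description, and the crop confirms it. The red cap is at top px (178,204), in the outermost pocket on the +y side. The arm points between the pockets, near px (196,229), so it has to be pushed towards +y from its -y side.

Emit:
step_arm:
  steps: "0.313 -0.183 -0.07 0 0 20.9 0;0.313 -0.183 -0.07 0 0 20.9 0;0.313 -0.183 -0.07 0 0 20.9 0;0.313 -0.183 -0.07 0 0 20.9 0;0.313 -0.183 -0.07 0 0 20.9 0;0.313 -0.183 -0.07 0 0 20.9 0;0.313 -0.183 -0.07 0 0 20.9 0;0.313 -0.183 -0.07 0 0 20.9 0"

```text
time_s: 2.3
eef_pos: [0.4526, -0.2982, 0.3028]
orientation: [0.0, 1.0, 0.002, 0.001]
force: [0.6, -0.4, -0.1]
gripper_width: -0.0002
finger_force: 0.0
```

Emit:
step_arm:
  steps: "-0.04 -0.45 0 0 0 0 0;-0.04 -0.45 0 0 0 0 0;-0.04 -0.45 0 0 0 0 0;-0.04 -0.45 0 0 0 0 0;-0.04 -0.45 0 0 0 0 0;-0.04 -0.45 0 0 0 0 0;-0.04 -0.45 0 0 0 0 0;-0.04 -0.45 0 0 0 0 0;-0.04 -0.45 0 0 0 0 0;-0.04 -0.45 0 0 0 0 0"

```text
time_s: 3.3
eef_pos: [0.4089, 0.154, 0.3017]
orientation: [-0.002, 1.0, 0.004, 0.0]
force: [-1.0, -1.0, -0.1]
gripper_width: 0.0001
finger_force: 0.0
```

Run:
```python
from h import *
f=viewer.grab_frame("wrist"); cv2.imwrite("pics/w1.png",f["img"]); np.savez("w1.npz",**{k:f[k] for k in("img","depth","K","pose")})
print(f["K"],f["pose"].round(3)); s=readout.state(); print(s["eef_pos"],s["time_s"])
for q in("needle_tip","bar_end","vial_red","vial_blue","station","plate_right_mid","vial_plain_a"):
    for r in place_of(f,q)[:2]: print(q,round(r["conf"],2),np.round(r["xy"],1))
```

```text
[[325.1922621    0.         277.41571384]
 [  0.         325.1922621  206.39636668]
 [  0.           0.           1.        ]] [[ 0.008 -0.953 -0.303  0.486]
 [-1.    -0.009  0.002  0.155]
 [-0.004  0.303 -0.953  0.444]
 [ 0.     0.     0.     1.   ]]
[0.40935255 0.15160636 0.3015007 ] 3.35
needle_tip 0.6 [169.7 143.2]
bar_end 0.64 [157.9 179.8]
bar_end 0.31 [125.2  96.3]
vial_red 0.8 [128.1  94.6]
vial_red 0.54 [530.9  84.8]
vial_blue 0.71 [235.6 129.7]
station 0.76 [197.7  57.6]
plate_right_mid 0.83 [169.3 160.2]
vial_plain_a 0.83 [149.9 122.8]
vial_plain_a 0.7 [262.6 107.1]
```

View pics/w1.png

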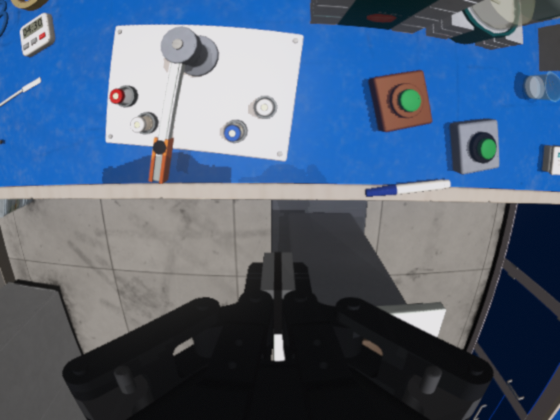

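The wrist view shows the red cap at (117,95), blue at (234,130), plain at (141,122) and (264,106), the hub top at (182,45) and the needle holder at (160,148). I'll fit the station from these.

```bash
cat >> h.py <<'E'
def fish(f,uv,z):
    K,T=f["K"],f["pose"]; d=np.array([(uv[0]-K[0,2])/K[0,0],(uv[1]-K[1,2])/K[1,1]])
    th=np.hypot(*d); r=T[:3,:3]@np.r_[d/th*np.sin(th),np.cos(th)]
    return (T[:3,3]+r*(z-T[2,3])/r[2])[:2]
def proj(f,p):
    K,T=f["K"],f["pose"]; c=T[:3,:3].T@(np.asarray(p)-T[:3,3]); h=np.hypot(c[0],c[1])
    return K[[0,1],[2,2]]+K[0,0]*np.arctan2(h,c[2])*c[:2]/h
def hue_c(f,lo,hi,box):
    x,y,w,h=box; m=cv2.inRange(cv2.cvtColor(f["img"],cv2.COLOR_BGR2HSV)[y:y+h,x:x+w],lo,hi)
    v,u=np.nonzero(m); return np.array([u.mean()+x,v.mean()+y]),len(u)
E
python3 - <<'E'
from h import *
from scipy.optimize import least_squares
f=dict(np.load("w1.npz"))
red=hue_c(f,(0,120,80),(8,255,255),(105,80,30,30)); print(red)
A=np.array([-1.02,-.58,.58,1.02]); 
P=lambda a:-.115*np.c_[np.cos(a),np.sin(a)]
pk=P(A)
# order by world y descending: station -y side vs +y side
best=None
pk=pk[np.argsort(-pk[:,1])]
loc=np.r_[pk,[[0,0]],[[.045,.135],[.045,-.135],[-.130,-.135],[-.130,.135]]]
px=[(117,95),(141,122),(234,130),(264,106),(180,45),(117,25),(303,36),(286,160),(107,143)]
zz=[.05]*4+[.107]+[.008]*4
W=np.array([fish(f,p,z) for p,z in zip(px,zz)])
def tr(q,L): c,s=np.cos(q[2]),np.sin(q[2]); return L@np.array([[c,s],[-s,c]])+q[:2]
r=least_squares(lambda q:(tr(q,loc)-W).ravel(),[.55,.25,0],loss="soft_l1",f_scale=.003)
q=r.x; print("pose",q,"\n",((W-tr(q,loc))*1e3).round(1)); print("red",tr(q,loc[:1]),"W",W.round(4)[:5])
for n,p,z in(("holder",(160,147.5),.104),("end",(158,180),.09)):
    w=fish(f,p,z); d=w-q[:2]; print(n,w,np.hypot(*d),"world dir",np.arctan2(d[1],-d[0]))
print("red dir", np.arctan2(*(tr(q,loc[:1])[0]-q[:2])[::-1]*[1,-1]) )
print("box",fish(f,(484,149),.052),"box corners",[fish(f,p,.03).round(3) for p in((452,125),(492,120),(500,165),(460,172))])
E
```

```text
(array([115.93518519,  95.58333333]), 108)
pose [ 0.55709031  0.25990644 -0.12109497] 
 [[ 0.5 -0.2]
 [ 2.4 -3.8]
 [ 3.  -0.1]
 [ 0.5  2.6]
 [-2.7 -1.4]
 [-0.6 -1.1]
 [-3.3  3.4]
 [ 1.3  2.9]
 [-1.4 -1.5]]
red [[0.50918139 0.36445181]] W [[0.5097 0.3642]
 [0.4716 0.3303]
 [0.457  0.2089]
 [0.486  0.1725]
 [0.5544 0.2585]]
holder [0.44412297 0.28475437] 0.11566779810218551 world dir 0.21650905284694724
end [0.40419865 0.29550884] 0.1569821347739422 world dir 0.22878327827303885
red dir 1.141094972374682
box [ 0.44732715 -0.13124111] box corners [array([ 0.475, -0.086]), array([ 0.49 , -0.158]), array([ 0.423, -0.183]), array([ 0.408, -0.108])]
```

Emit:
step_arm:
  steps: "0.005 -0.09 0.05 0 0 6 0;0.0085 -0.09 0.1 0 0 12.7 0;0.0085 -0.09 0.15 0 0 12.7 0;0.0085 -0.09 0.2 0 0 12.7 0;0.0085 -0.09 0.22 0 0 12.7 0;0.0085 -0.09 0.22 0 0 12.7 0;0.0085 -0.09 0.22 0 0 12.7 0"

```text
time_s: 4.4
eef_pos: [0.4178, 0.2375, 0.0803]
orientation: [0.001, 0.994, -0.111, -0.002]
force: [0.7, 0.5, 0.9]
gripper_width: 0.0005
finger_force: 0.0
```

Run:
```python
from h import *
s=readout.state(); p=s["eef_pos"]; print(np.round(s["joint_pos"],2),p,s["orientation"],s["force"])
w,x,y,z=s["orientation"]; yaw=2*np.arctan2(y,x); print("yaw",np.degrees(yaw))
c,sn=np.cos(yaw),np.sin(yaw); R=np.array([[c,sn],[sn,-c]])  # cols tool x,y
piv=np.array([.5571,.2599])
for ph in np.linspace(.222,1.141,12):
    t=piv+.132*np.array([-np.cos(ph),np.sin(ph)])-.023*np.array([np.sin(ph),np.cos(ph)])
    print(round(ph,3),t.round(4),(R.T@(t-p[:2])).round(4),round(np.degrees(ph)+np.degrees(yaw),1))
```

```text
[ 0.43  0.25  2.07 -0.    0.83  2.22] [0.41781638 0.23746531 0.08034449] [ 0.00104564  0.99378229 -0.11132307 -0.00168414] [0.72965884 0.45143697 0.9270112 ]
yaw -12.783205643720624
0.222 [0.4233 0.2665] [-0.0011 -0.0296] -0.1
0.306 [0.4243 0.2777] [-0.0026 -0.0406] 4.7
0.389 [0.4262 0.2887] [-0.0031 -0.0518] 9.5
0.473 [0.4291 0.2995] [-0.0027 -0.063 ] 14.3
0.556 [0.4329 0.3101] [-0.0014 -0.0741] 19.1
0.64 [0.4375 0.3202] [ 0.0009 -0.0851] 23.9
0.723 [0.4429 0.33  ] [ 0.004  -0.0958] 28.7
0.807 [0.4492 0.3393] [ 0.008  -0.1063] 33.4
0.89 [0.4562 0.348 ] [ 0.0129 -0.1163] 38.2
0.974 [0.4639 0.3561] [ 0.0187 -0.1259] 43.0
1.057 [0.4722 0.3636] [ 0.0252 -0.135 ] 47.8
1.141 [0.4812 0.3703] [ 0.0324 -0.1436] 52.6
```

Emit:
step_arm:
  steps: "0 0 0 0 0 -8.5 0;0 0 0 0 0 -17 0;0 0 0 0 0 -25.5 0;0 0 0 0 0 -34 0;0 0 0 0 0 -42.5 0;0 0 0 0 0 -51 0;0 0 0 0 0 -59.5 0;0 0 0 0 0 -68 0;0 0 0 0 0 -76.5 0;0 0 0 0 0 -85 0"

```text
time_s: 5.4
eef_pos: [0.4222, 0.2396, 0.0858]
orientation: [0.001, 0.806, 0.592, 0.004]
force: [0.1, 0.5, -0.5]
gripper_width: 0.0002
finger_force: 0.0
```

```bash
cat > plan.py <<'E'
from h import *
def plan(phs,half=.0195,r=.132):
    s=readout.state(); p=s["eef_pos"]; w,x,y,z=s["orientation"]; yaw=2*np.arctan2(y,x)
    print(np.round(s["joint_pos"],2),p,np.degrees(yaw),s["force"],s["time_s"])
    c,sn=np.cos(yaw),np.sin(yaw); R=np.array([[c,sn],[sn,-c]])
    for ph in phs:
        t=np.array([.5571,.2599])+r*np.array([-np.cos(ph),np.sin(ph)])-half*np.array([np.sin(ph),np.cos(ph)])
        print(round(ph,3),(R.T@(t-p[:2])).round(4),round(np.degrees(ph)-90+np.degrees(yaw),1))
E
python3 -c "
from plan import *
plan(np.linspace(.14,1.141,15))"
```

```text
[ 0.43  0.24  2.06 -0.    0.83  0.73] [0.42219792 0.23963314 0.08580689] 72.58432323797919 [ 0.12105488  0.45589231 -0.49407531] 5.4
0.14 [ 0.0189 -0.0044] -9.4
0.212 [ 0.0281 -0.007 ] -5.3
0.283 [ 0.0375 -0.0089] -1.2
0.354 [ 0.0469 -0.0102] 2.9
0.426 [ 0.0564 -0.0107] 7.0
0.498 [ 0.066  -0.0106] 11.1
0.569 [ 0.0755 -0.0098] 15.2
0.64 [ 0.0849 -0.0084] 19.3
0.712 [ 0.0942 -0.0062] 23.4
0.784 [ 0.1033 -0.0035] 27.5
0.855 [ 0.1122 -0.    ] 31.6
0.926 [0.1208 0.004 ] 35.7
0.998 [0.1292 0.0087] 39.8
1.07 [0.1371 0.014 ] 43.9
1.141 [0.1447 0.0198] 48.0
```

Emit:
step_arm:
  steps: "0.012 -0.003 0 0 0 -5 0;0.024 -0.006 0 0 0 -5 0;0.0375 -0.009 0 0 0 -1 0;0.047 -0.010 0 0 0 3 0;0.0565 -0.0107 0 0 0 7 0;0.066 -0.0106 0 0 0 11 0;0.0755 -0.0098 0 0 0 15 0;0.085 -0.0084 0 0 0 19.3 0;0.094 -0.006 0 0 0 23.5 0;0.103 -0.0035 0 0 0 27.5 0"

```text
time_s: 6.4
eef_pos: [0.4478, 0.3391, 0.084]
orientation: [-0.0, 0.926, 0.379, 0.001]
force: [-0.5, -0.5, 0.2]
gripper_width: 0.0001
finger_force: 0.6
```

Run:
```python
from plan import *
f=viewer.grab_frame("wrist"); cv2.imwrite("pics/w2.png",f["img"]); np.savez("w2.npz",**{k:f[k] for k in("img","depth","K","pose")})
plan(np.linspace(.784,1.141,7))
for q in("needle_tip","bar_end","vial_red","plate_left_mid"):
    for r in place_of(f,q)[:2]: print(q,round(r["conf"],2),np.round(r["xy"],1))
for a in(.784,1.141):
  for R,z in((.115,.104),(.155,.09)): print(a,R,proj(f,[.5571-R*np.cos(a),.2599+R*np.sin(a),z]).round(0))
print("red",proj(f,[.5092,.3645,.05]))
```

```text
[0.57 0.37 1.88 0.   0.88 1.37] [0.44924342 0.34050628 0.08433619] 44.41352900842509 [-3.51132154e-03  1.90194806e+00 -7.21383576e-04] 6.45
0.784 [-0.0004  0.0013] -0.7
0.844 [0.0075 0.0003] 2.7
0.903 [ 0.0154 -0.0003] 6.2
0.962 [ 0.0233 -0.0003] 9.6
1.022 [0.0313 0.0001] 13.0
1.082 [0.0391 0.0009] 16.4
1.141 [0.047  0.0023] 19.8
needle_tip 0.84 [307.5 214.8]
bar_end 0.72 [227.5 243.5]
vial_red 0.67 [315.8 129.4]
vial_red 0.46 [302.1 200. ]
plate_left_mid 0.88 [281.2 217.1]
plate_left_mid 0.17 [439.7 312. ]
0.784 0.115 [323. 246.]
0.784 0.155 [232. 234.]
1.141 0.115 [345. 149.]
1.141 0.155 [249. 112.]
red [325.03418743 136.31305345]
```

View pics/w2.png

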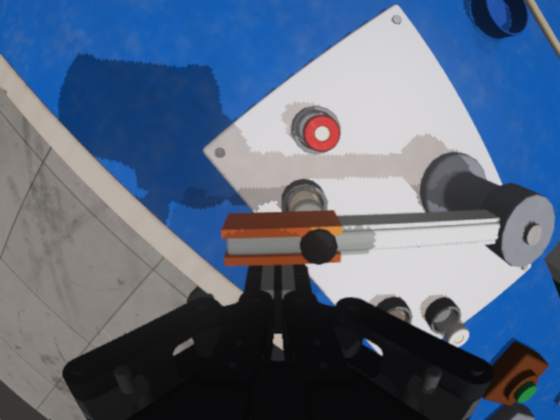

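The red cap is at (322,132) and the needle holder at (319,245). Both lie within 4 px of the model. I'll continue to just short of the target, then look again.

Emit:
step_arm:
  steps: "0.0075 0 0 0 0 2.7 0;0.0155 0 0 0 0 6 0;0.0235 0 0 0 0 9.5 0;0.031 0 0 0 0 13 0;0.035 0.0005 0 0 0 14.7 0;0.038 0.001 0 0 0 16 0;0.038 0.001 0 0 0 16 0"

```text
time_s: 7.35
eef_pos: [0.4744, 0.3639, 0.0816]
orientation: [-0.0, 0.969, 0.249, 0.0]
force: [0.3, -0.4, -0.2]
gripper_width: -0.0
finger_force: 0.0
```

Run:
```python
from plan import *
f0=dict(np.load("w2.npz")); print("red from w2",fish(f0,(321.5,132.5),.05))
f=viewer.grab_frame("wrist"); cv2.imwrite("pics/w3.png",cv2.resize(f["img"][60:330,160:560],(800,540),interpolation=2)); np.savez("w3.npz",**{k:f[k] for k in("img","depth","K","pose")})
plan([1.082,1.1,1.12,1.141,1.16])
for z in ("needle_tip",):
    for r in place_of(f,z)[:2]: print(z,round(r["conf"],2),np.round(r["xy"],1),fish(f,r["xy"],.058))
```

```text
red from w2 [0.50927248 0.36736554]
[ 0.58  0.44  1.8  -0.    0.91  1.65] [0.47444613 0.36389581 0.08153674] 28.82722743834235 [-0.10785801  0.4279581  -0.61409823] 7.4
1.082 [ 0.0047 -0.0013] 0.8
1.1 [ 0.007  -0.0016] 1.9
1.12 [ 0.0097 -0.0019] 3.0
1.141 [ 0.0125 -0.0021] 4.2
1.16 [ 0.015  -0.0023] 5.3
needle_tip 0.57 [304.6 217.3] [0.49702058 0.36069563]
```

View pics/w3.png

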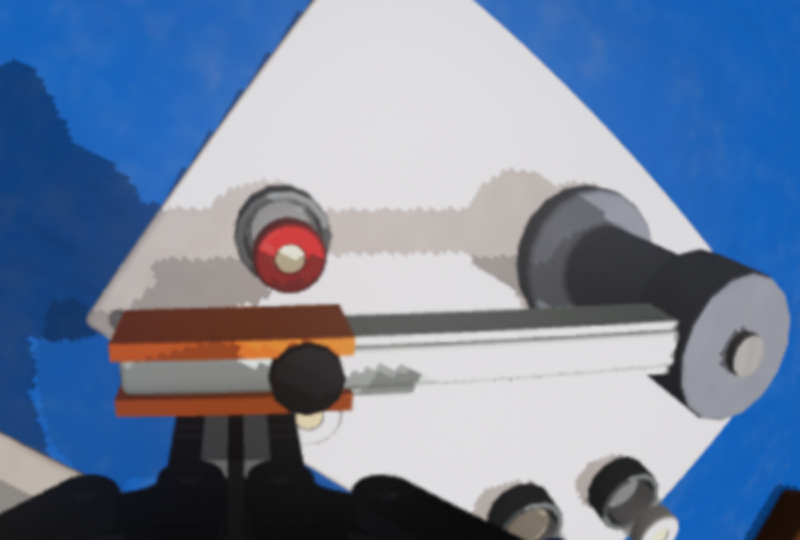

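The holder is at crop (307,378), the red cap at (289,256) and the hub top at (735,348).

Run:
```python
from h import *
f=dict(np.load("w3.npz")); g=lambda u,v,z: fish(f,(160+u/2,60+v/2),z)
H=g(307,378,.104); R=g(289,256,.05); P=g(735,348,.107); print(H,R,P)
a=lambda q,p:np.arctan2(q[1]-p[1],p[0]-q[0])
for p in(P,np.array([.5571,.2599])): print(a(H,p),a(R,p),np.hypot(*(H-p)),np.hypot(*(R-p)))
```

```text
[0.49928146 0.3618825 ] [0.50971309 0.36741629] [0.5559084  0.26909933]
1.0228269180366407 1.1315492208081497 0.10869832974071995 0.10862887184952726
1.0550361489667974 1.1556682411122479 0.11723230401046567 0.11749583733020126
```

Emit:
step_arm:
  steps: "0.004 -0.0005 0 0 0 1.4 0;0.008 -0.001 0 0 0 2.8 0;0.0105 -0.0017 0 0 0 3.6 0;0.0122 -0.002 0 0 0 4.2 0;0.0122 -0.002 0 0 0 4.2 0;0.0122 -0.002 0 0 0 4.2 0"

```text
time_s: 8.05
eef_pos: [0.4843, 0.3719, 0.0813]
orientation: [-0.0, 0.977, 0.213, 0.0]
force: [-0.3, -0.3, 0.2]
gripper_width: 0.0002
finger_force: 0.0
```

Run:
```python
from plan import *
f=viewer.grab_frame("wrist"); cv2.imwrite("pics/w4.png",cv2.resize(f["img"][60:330,160:560],(800,540),interpolation=2)); np.savez("w4.npz",**{k:f[k] for k in("img","depth","K","pose")})
plan([1.141,1.15])
```

```text
[0.58 0.46 1.77 0.   0.92 1.72] [0.48420718 0.37193335 0.08137663] 24.605264456368992 [ 1.10636133  1.0678957  -0.53101405] 8.1
1.141 [0.0001 0.0002] -0.0
1.15 [0.0013 0.    ] 0.5
```

View pics/w4.png

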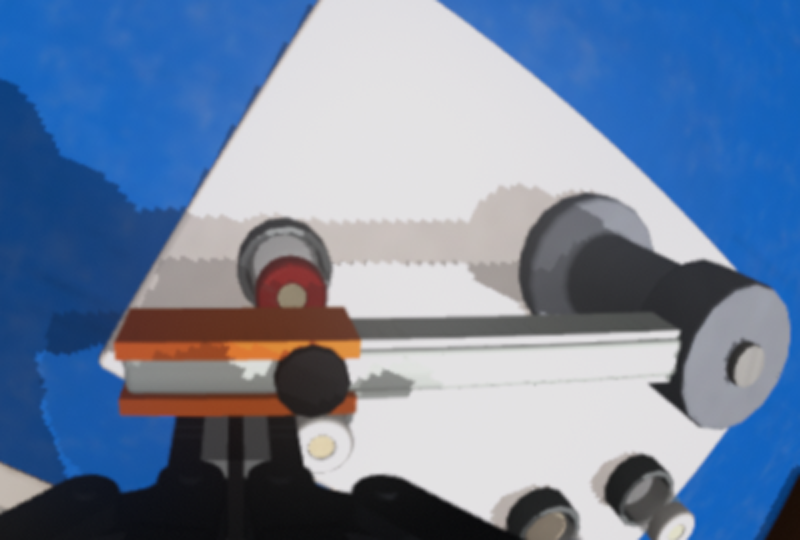

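The holder is at crop (311,380), the centre of the red cap at (291,296) and the hub top at (738,357).

Run:
```python
from h import *
f=dict(np.load("w4.npz")); g=lambda u,v,z: fish(f,(160+u/2,60+v/2),z)
H=g(311,380,.104); R=g(291,296,.05); print(H,R,(R-H)*1e3)
a=lambda q,p:np.arctan2(q[1]-p[1],p[0]-q[0]); p=np.array([.5571,.2599]); print(a(H,p),a(R,p))
f0=dict(np.load("w1.npz"))
```

```text
[0.50885235 0.36710545] [0.50948253 0.36721818] [0.6301841  0.11272607]
1.147902099834754 1.1531907886494968
```

The needle is within 1 mm of the vial axis. Now back off, lift and go to the start box.

Emit:
step_arm:
  steps: "-0.01 0 0 0 0 0 0;-0.03 0 0 0 0 0 0;-0.04 0 -0.03 0 0 0 0;-0.04 0 -0.08 0 0 0 0;-0.04 0 -0.12 0 0 0 0;-0.06 0.04 -0.12 0 0 0 0;-0.253 0.447 -0.12 0 0 0 0;-0.253 0.447 -0.12 0 0 0 0;-0.253 0.447 -0.12 0 0 0 0;-0.253 0.447 -0.12 0 0 0 0"

```text
time_s: 9.1
eef_pos: [0.4422, 0.1087, 0.2014]
orientation: [0.0, 0.977, 0.214, 0.0]
force: [1.1, -0.2, 0.4]
gripper_width: -0.0
finger_force: 0.0
```

Run:
```python
from h import *
f=viewer.grab_frame("wrist"); cv2.imwrite("pics/w5.png",f["img"]); np.savez("w5.npz",**{k:f[k] for k in("img","depth","K","pose")})
s=readout.state(); print(s["eef_pos"],s["orientation"],s["time_s"])
x=(-.05,-.5)
for p in([.445,-.138,.052],[.503,-.002,.052]): print(proj(f,p))
print("red/needle expected px",proj(f,[.5092,.3655,.05]),proj(f,[.5092,.3655,.104]))
```

```text
[0.44176071 0.10167801 0.2009617 ] [ 0.00322927  0.97734916  0.21160504 -0.00122565] 9.15
[469.60995557 275.00895272]
[408.01003124 182.30922135]
red/needle expected px [75.9027659  33.33932271] [43.97123532 24.63021842]
```

View pics/w5.png

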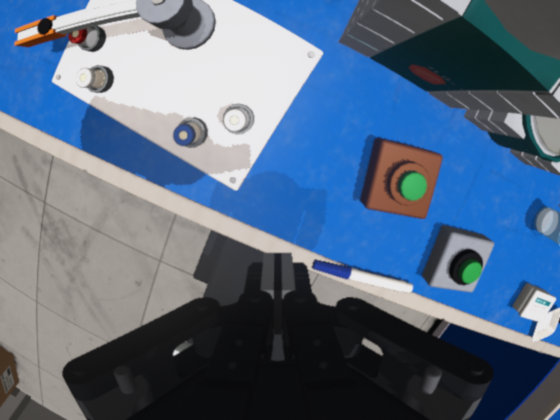

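The holder is at (45,26), where it was predicted, so the arm held its place. The green button on the grey box is at (470,271).

Run:
```python
from h import *
f=dict(np.load("w5.npz")); g,n=hue_c(f,(45,100,60),(80,255,255),(440,245,60,45)); t=fish(f,g,.052); print(g,n,t)
s=readout.state(); w,x,y,z=s["orientation"]; a=2*np.arctan2(y,x); c,sn=np.cos(a),np.sin(a)
print(np.array([[c,sn],[sn,-c]]).T@(t-s["eef_pos"][:2]),s["eef_pos"])
```

```text
[471.10204082 271.85422741] 343 [ 0.44921044 -0.13719777]
[-0.09202336  0.22056481] [0.44176071 0.10167801 0.2009617 ]
```

Emit:
step_arm:
  steps: "-0.09 0.218 0 0 0 0 0;-0.09 0.218 0 0 0 0 0;-0.09 0.218 0 0 0 0 0;-0.09 0.218 0 0 0 0 0;-0.09 0.218 0.05 0 0 0 0;-0.09 0.218 0.1 0 0 0 0;-0.09 0.218 0.1 0 0 0 0;-0.09 0.218 0.1 0 0 0 0"

```text
time_s: 9.95
eef_pos: [0.4498, -0.1242, 0.0994]
orientation: [-0.002, 0.977, 0.213, -0.002]
force: [0.4, 0.8, -0.1]
gripper_width: -0.0
finger_force: 0.0
```

Run:
```python
from h import *
f=viewer.grab_frame("wrist"); cv2.imwrite("pics/w6.png",f["img"])
s=readout.state(); w,x,y,z=s["orientation"]; a=2*np.arctan2(y,x); c,sn=np.cos(a),np.sin(a)
t=np.array([.448,-.138]); print(np.array([[c,sn],[sn,-c]]).T@(t-s["eef_pos"][:2]),s["eef_pos"],proj(f,[*t,.052]),s["time_s"],s["force"])
```

```text
[-0.00908948  0.01051284] [ 0.45188304 -0.12465607  0.10133356] [297.83266311 242.14971416] 10.0 [ 0.56637344 -1.07384489  0.29483362]
```

View pics/w6.png

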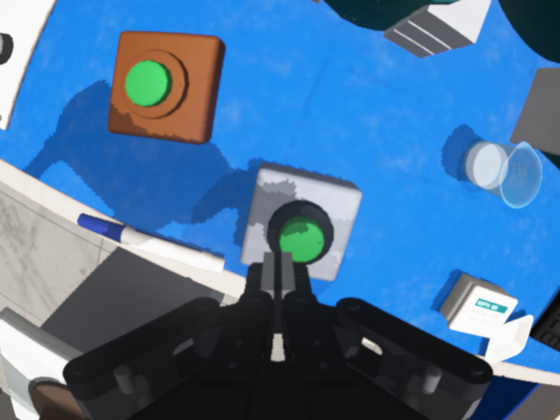

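The grey box's button is at (302,240), and the model predicts (298,242). I'll centre on it and press gradually.

Emit:
step_arm:
  steps: "-0.008 0.012 0.01 0 0 0 0;-0.008 0.012 0.03 0 0 0 0;-0.008 0.012 0.043 0 0 0 0;-0.008 0.012 0.05 0 0 0 0;-0.008 0.012 0.053 0 0 0 0;-0.008 0.012 0.055 0 0 0 0;-0.008 0.012 0.055 0 0 0 0;-0.008 0.012 0.055 0 0 0 0"

```text
time_s: 10.8
eef_pos: [0.4507, -0.1395, 0.047]
orientation: [0.0, 0.977, 0.213, 0.001]
force: [1.0, 2.6, 3.0]
gripper_width: -0.0001
finger_force: 1.7
```

Emit:
step_arm:
  steps: "0 0 0.002 0 0 0 0;0 0 0.003 0 0 0 0;0 0 0.004 0 0 0 0;0 0 0.004 0 0 0 0;0 0 0.004 0 0 0 0"

```text
time_s: 11.3
eef_pos: [0.4509, -0.1397, 0.0456]
orientation: [-0.0, 0.977, 0.213, 0.0]
force: [-7.0, 5.5, 27.6]
gripper_width: -0.0002
finger_force: 13.6
```

The force rose to 27 N, which means the button is on its stop. Lift off and check.

Emit:
step_arm:
  steps: "0 0 -0.01 0 0 0 0;0 0 -0.04 0 0 0 0;0 0 -0.09 0 0 0 0;0 0 -0.14 0 0 0 0;-0.05 -0.03 -0.18 0 0 0 0;-0.05 -0.03 -0.2 0 0 0 0;-0.05 -0.03 -0.2 0 0 0 0;-0.05 -0.03 -0.2 0 0 0 0"

```text
time_s: 12.1
eef_pos: [0.3923, -0.1338, 0.2429]
orientation: [0.001, 0.977, 0.213, 0.001]
force: [0.3, -0.3, -0.2]
gripper_width: -0.0004
finger_force: 0.0
```

Run:
```python
from h import *
f=viewer.grab_frame("top"); cv2.imwrite("pics/t7.png",cv2.resize(f["img"][165:265,150:430],None,fx=2.8,fy=2.8,interpolation=2))
K,T=f["K"],f["pose"]
for p in([.5092,.3655,.104],[.5092,.3655,.05]):
    c=T[:3,:3].T@(np.array(p)-T[:3,3]); u=K@(c/c[2]); print((u[:2]-[150,165])*2.8)
print(readout.state()["force"])
```

```text
[67.69581742 97.17701949]
[ 76.4625732  106.11103212]
[-1.06937877  0.025965   -0.71067262]
```

View pics/t7.png

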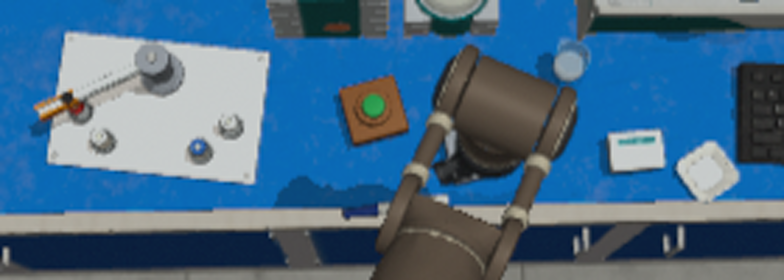

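The holder is still at crop (68,97), over the red vial. All the vials and bystanders in view look undisturbed, and the robot is clear of everything.

```bash
python3 -c "
from workcell import order
print(order.close_job())"
```

```text
the job is handed in; nothing more can be done
None
```

I pushed the swing arm round until its needle stood within about 1 mm of the red vial's axis (measured on camera), pressed the grey box's start button down onto its stop and released it, and handed the job in at about 12 s; no verdict came back.

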